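Put the resin away, then hold the curing lamp over the repair

TASK

Put the little resin bottle into the open drawer and slide the drawer fully shut, so that stray light cannot set it; only then pick up the curing lamp from its dock. Carry it over the screwdriver rack without bumping the rack or the clamped work, and finish while still holding it upright, window down, centred on the repaired seam and lined up along it, about one centimetre above it and not touching. Leave everything else where it is.

Things in the scene. Friction and masses are not known exactly. Their poses are not given: they have to be found in the camera images.
- resin_mid (a point): Middle of the resin bottle: a small squat black bottle with a paper band, standing on the bench on the robot's side of the other things; round body 36 mm in diameter and 42 mm high, then a pointed nozzle up to 62 mm. This point lies on its axis 28 mm above its underside. About 60 g.
- cab_drawer0 (a joint): How far the only drawer of the low wooden bench cabinet stands open, m: 0 shut, about 0.11 to 0.145 at the start, 0.15 at most. It slides stiffly (1 to 2 N) and stays where it is left.
- drawer_floor (a point): Centre of the drawer's inner floor (moves with it), 22 mm above the bench. x points into the cabinet (the way it shuts), z up. Inside 175 mm (x) by 158 mm (y); walls 61 mm, front panel 70 mm, cabinet roof 71 mm above this floor. The cabinet's mouth is at x = -0.0935 + joint value (m) here; from there to the front the drawer is open from above.
- cab_drawer0_handle (a point): Middle of the drawer's handle, a level steel bar 11 mm thick and 100 mm long along the drawer's y, 35 mm in front of the drawer's front panel, 67 mm above the bench. Its x axis points into the cabinet.
- cab: The cabinet, fixed: 220 mm deep (x), 200 mm wide (y), 105 mm high; origin at the centre of its underside; it opens to its own -x.
- lamp: Curing lamp, black, standing window down in its dock, like an upside-down T: a head 90 x 32 mm and 28 mm high at the bottom, and above its middle a handle 40 mm (x) by 28 mm (y) that runs from 28 to 128 mm height. Origin at the centre of the window, which is its underside; x along the head's length, y across, z up. About 180 g, more or less. Either way round is the same.
- dock: The lamp's dock, fixed: a low grey tray 120 x 62 mm, its floor 12 mm above the bench, with a rim 20 mm above the bench that stands 9 mm or more clear of the lamp's head all round. Origin under its centre.
- work: The clamped work, fixed: a plywood board 190 mm (x) by 100 mm (y), on it a grey casing held at both ends by clamps. The clamps stand at x = +-0.083, are 75 mm high and reach in to x = +-0.060. Origin at the centre of the underside; x along the repaired seam.
- seam (a point): Centre of the top of the repaired seam, a straight raised white bead 84 mm long (x), 20 mm wide, in the middle of the casing; its top is 44 mm above the bench and stands 6 mm above the casing. Axes as work.
- rack: Screwdriver rack, fixed, between the lamp's dock and the work: a wooden block 240 mm (x) by 44 mm (y) with a row of upright handles, 140 mm high at most. Origin under its centre.
- tin: Bystander: metal tin 48 mm in diameter, 65 mm high. Origin under its centre.
- jar: Bystander: glass jar with a steel lid, 44 mm in diameter, 55 mm high. Origin under its centre.
- wrench: Bystander: wrench 180 mm long, lying along its x; origin under its middle.
- mug: Bystander: blue mug, 80 mm in diameter, 90 mm high. Origin under its centre.
- hammer: Bystander: hammer 260 mm long, lying along its x; origin under its middle.
- tape: Bystander: yellow tape measure 65 x 35 x 62 mm high. Origin under its centre.
- glue: Bystander: white glue bottle 56 mm in diameter, 130 mm high. Origin under its centre.
There are look-alikes about, which are no part of the job. What is meant by the lamp is not purple, and is the larger of those in its own colour. What is shaped like the part that bears resin_mid but blue is not meant.

How it is judged:
By the outcome, as a careful person would: the job done as asked, in the order asked, and still so for the second after the job is handed in, while the arm keeps its last pose, push and grip.
It also fails if it takes over 72 s, if anything falls off the work surface, if the arm or the gripper's body presses on something with over 40 N, if the wrist force passes 120 N, or if a joint passes its speed limit or range.

ROBOT

A 7-joint arm with a two-finger parallel gripper is mounted at the origin on the work surface. World frame = base frame: x ahead of the robot, y to its left, z up, the work surface at z = 0. Lengths are in m, angles in rad, forces in N, time in s.
With the tool pointing down it reaches from about 0.35 to 0.9 m from the base axis. Payload 19.9 kg.
Tool frame: the origin (TCP) lies at the very end of the fingers, on their centre line; the grasp point (between the pads) lies robot.grasp_offset behind it (robot.grasp_offset is the distance from the TCP to the grasp point, in m); z points along the fingers, y is the direction in which the jaws open and shut (so a half turn about z gives the same grasp; the last joint's range is limited). The gripper opens to 94 mm and grips with 3 to 60 N. Pads are 16 mm wide; open, the fingers measure 119 mm over their backs; the gripper's body (75 mm by 177 mm) begins 78 mm behind the grasp point.
Start: joints at [-1.379, 0.417, -0.01, 1.614, 0.005, 1.111, -0.053], TCP at [0.144, 0.608, 0.205] pointing down, gripper open.
Joint ranges: [-2.81, 2.81], [-0.39, 2.02], [-1.27, 1.25], [0.06, 2.57], [-1.19, 4.33], [0.19, 2], [-2.82, 2.82]. Speed limits (rad/s): [1.89, 1.89, 2.39, 2.39, 3.01, 3.01, 3.01].

INTERFACE

Orientations are given as a unit quaternion [w, x, y, z].
In Python, from workcell import robot gives the robot as it stands.
- The arm moves only by the tool drive_tool, never from a script. Its argument "targets" is a list of rows, each a list of 7 numbers: the turn, a rotation vector about the world's x, y, z in degrees, then the shift along the world's x, y, z in mm, then the gripper command: -1 is fully open, 1 is shut, values between are in proportion. In form: [[wx, wy, wz, x, y, z, grip], ...]. A call has 1 to 12 rows; each row shifts and turns the commanded pose from where the row before left it; what a row does not reach is not made up. A row lasts 1/8 s, in which the tool goes at most 62.5 mm and 10.7 degrees, less where a joint would pass 70% of its speed; a pose out of reach is approached as far as the arm can. A call with a gripper value outside its range is refused whole. The fingers move at their own pace and stop on an object; the grip force is fixed at half the most. Time passes only in rows, so rows that do not move let the fingers close. It gives the time, the measured TCP pose, the force and the opening at its end, in the units of the state.
- robot.observe(): the state, without advancing time (a new reading comes with each control period).
- robot.capture(name): name is "scene" or "side" or "wrist"; returns a dict with "img" (384x512x3 uint8, blue, green, red), "z_map" (384x512 float32, m along the optical axis (not along the pixel's ray), 0 where there is no reading), "fovy" (degrees; the focal length in pixels is half the picture's height over the tangent of half this angle, whatever the lens; pixels are square), "cx", "cy" (the principal point, pixels), "R" (3x3) and "t" (3): a world point X has camera coordinates R X + t. Camera axes: x right, y down, z forward; pixel columns grow to the right and rows downward; lengths in m; the calibration is good to about 2 mm. A picture is of the moment at which its call begins.
- robot.close_job(): hands the job in, once; it reports no verdict.
Trained networks look in a picture, given as the dict that the camera call returned (one of the last four; its "shot" number tells which), for a name from the list of things; names that differ only in an ending like _2 or _b are one class to them, and where a whole thing is asked for, a point or a joint stands for the part that bears it (a point fixed in the world has none). Each returns a list of dicts, best first, with "score" (0 to 1); they miss things now and then, are a little off and sometimes report something else, mostly with a low value. They report only what shows in the picture. A call takes as long as a camera call. They do not tell look-alikes from the thing itself.
- robot.trace(picture, name): "region" (384x512 bool, what is visible of it) and "centre" ([column, row] in pixels, amid what is visible of it).
- robot.mark_of(picture, name): "centre" ([column, row] in pixels: a listed point, or the origin of a listed thing).
The state is a dict: "t": time; "q": joint angles; "joint_vel": joint speeds; "tau": joint torques, N m; "tool_pos": TCP position; "ee_rot": TCP orientation; "force": force on the tool from outside, world axes, zero at the start; "wrist_torque": the same for the moment, N m; "opening": finger opening in m.
Only numpy, scipy, OpenCV 4.12 (cv2) and the standard library are available. Lean on these libraries where they do the work, as an engineer would, in place of code of your own. Each camera call takes 0.05 s, during which the arm holds its last target.

## Working session

There is one attempt and no reset: what is moved stays moved. The work goes in short steps, Python scripts to look and compute and a tool call to move; the robot and the scene stay as the last step left them, time stands still between calls to the robot, and variables do not carry over. Pictures are saved under pics/ and viewed, and the job is handed in when it is done.

Besides the shell and the picture viewer there is one more tool, called by a JSON object that holds its "method" and its "body". drive_tool: Moves the arm, as the interface text tells. Its arguments: {"type":"object","properties":{"targets":{"type":"array","items":{"type":"array","items":{"type":"number"}}}},"required":["targets"]}

```bash
ls; mkdir -p pics
python3 - <<'E'
from workcell import robot
import cv2,pickle
print(robot.observe(), robot.grasp_offset)
for n in ["scene","side","wrist"]:
    p=robot.capture(n); pickle.dump(p,open(f"{n}0.pkl","wb"))
    cv2.imwrite(f"pics/{n}0.png",cv2.resize(p["img"],(800,600)))
    print(n,p["fovy"],p["cx"],p["cy"],p["R"].round(3).tolist(),p["t"].round(3).tolist(),p["shot"])
E
```

```text
pics
{'t': 0.0, 'q': array([-1.37950801,  0.41800569, -0.01028502,  1.61414621,  0.00471264,
        1.11071721, -0.0529948 ]), 'joint_vel': array([ 8.07697582e-04, -1.64890581e-05,  5.59936649e-04,  9.45864809e-04,
       -1.74024374e-05, -1.07518028e-03, -4.31902864e-04]), 'tau': array([-8.61691842e-05, -8.51252460e+01,  6.38578087e-01, -4.25985610e+01,
       -4.88696597e-02,  1.86039973e-02,  1.10418491e-04]), 'tool_pos': array([0.14412282, 0.60777236, 0.20481734]), 'ee_rot': array([-1.72439411e-05,  1.16130252e-01,  9.93233795e-01, -6.26416865e-04]), 'force': array([ 0.09532389, -1.06550304,  0.1135632 ]), 'wrist_torque': array([ 0.05477714,  0.05090223, -0.00786279]), 'opening': 0.09381448132071643} 0.0188
scene 52.200362472607175 252.26993682151607 190.77164814399222 [[-0.74, 0.673, -0.003], [0.577, 0.632, -0.518], [-0.346, -0.385, -0.855]] [0.394, -0.295, 1.673] 1
side 46.1660324838524 254.74280520315648 180.05136474284632 [[0.988, 0.154, -0.009], [0.084, -0.587, -0.805], [-0.129, 0.795, -0.593]] [-0.536, 0.004, 1.664] 2
wrist 66.4318305026051 257.5183097730241 188.45831306123048 [[0.231, 0.973, -0.002], [0.941, -0.223, 0.253], [0.246, -0.06, -0.967]] [-0.624, -0.025, 0.392] 3
```

View pics/scene0.png

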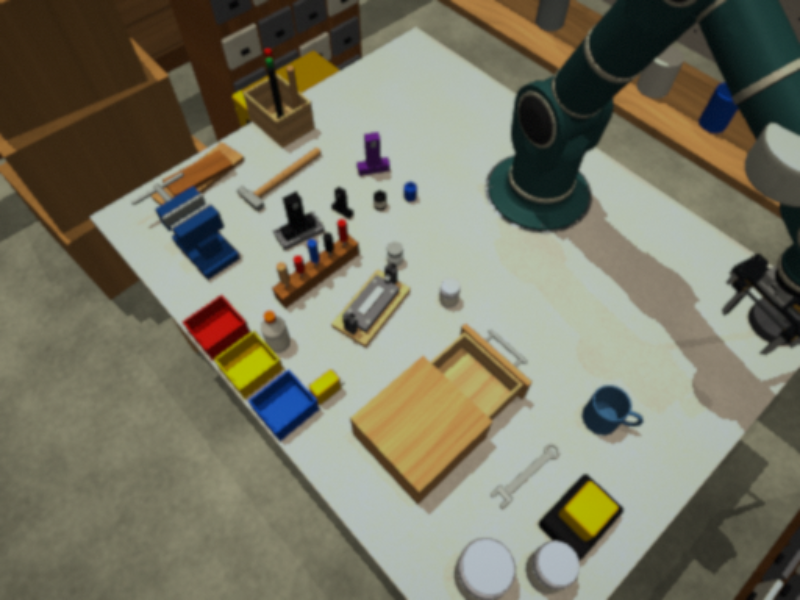

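View pics/side0.png

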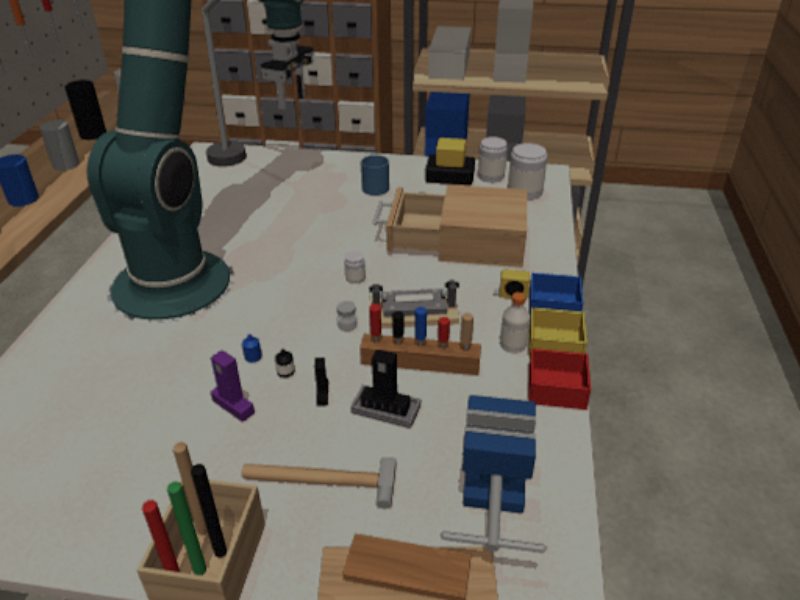

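View pics/wrist0.png

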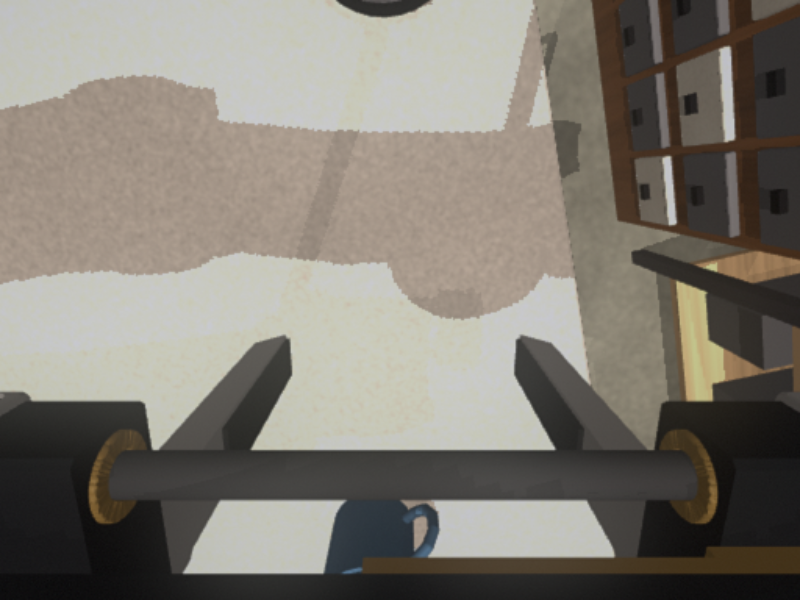

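Scene picture: the candidate lamps are the purple one (372,155), a small black one (341,200) and the black one in the dock (295,220). The bottles are black with a paper band (380,200) and blue (410,190). The drawer stands open towards the robot, with its handle at (507,347).

```bash
cat > h.py <<'E'
import numpy as np, cv2, pickle
from workcell import robot
def foc(p): return p["img"].shape[0]/2/np.tan(np.radians(p["fovy"])/2)
def cloud(p):
    h,w=p["z_map"].shape; f=foc(p); u,v=np.meshgrid(np.arange(w),np.arange(h)); z=p["z_map"].astype(float)
    X=np.stack([(u-p["cx"])/f*z,(v-p["cy"])/f*z,z],-1)
    W=(X-p["t"])@p["R"]; W[z<=0]=np.nan; return W
def ray(p,uv,h):
    f=foc(p); d=np.array([(uv[0]-p["cx"])/f,(uv[1]-p["cy"])/f,1.])@p["R"]; c=-np.asarray(p["t"])@p["R"]
    return c+d*(h-c[2])/d[2]
def proj(p,X):
    f=foc(p); c=np.asarray(X)@np.asarray(p["R"]).T+p["t"]; return c[...,:2]/c[...,2:]*f+[p["cx"],p["cy"]]
def save(p,name,crop=None,s=2):
    im=p["img"]
    if crop: im=im[crop[1]:crop[3],crop[0]:crop[2]]
    k=min(800/im.shape[1],600/im.shape[0]); cv2.imwrite(f"pics/{name}.png",cv2.resize(im,None,fx=k,fy=k,interpolation=cv2.INTER_CUBIC))
E
python3 - <<'E'
from h import *
H=dict(resin_mid=.028,drawer_floor=.022,cab_drawer0_handle=.067,cab=0,lamp=.012,dock=0,work=0,seam=.044,rack=0,tin=0,jar=0,mug=0,tape=0,glue=0,wrench=0,hammer=0)
ps={n:robot.capture(n) for n in["scene","side"]}
for n,p in ps.items():
    pickle.dump(p,open(f"{n}1.pkl","wb"))
    for k,h in H.items():
        r=robot.mark_of(p,k)
        print(n,k,[(round(d["score"],2),np.round(d["centre"]).astype(int).tolist(),ray(p,d["centre"],h)[:2].round(3).tolist()) for d in r[:3]])
print(robot.observe()["t"])
E
```

```text
scene resin_mid [(0.65, [209, 248], [0.8, 0.073]), (0.61, [260, 122], [0.285, -0.224]), (0.59, [243, 127], [0.355, -0.253])]
scene drawer_floor [(0.51, [235, 194], [0.587, -0.034])]
scene cab_drawer0_handle [(0.92, [321, 221], [0.457, 0.268])]
scene cab [(0.58, [268, 277], [0.712, 0.278])]
scene lamp [(0.78, [187, 147], [0.586, -0.338]), (0.68, [241, 106], [0.278, -0.356]), (0.48, [221, 135], [0.443, -0.29])]
scene dock [(0.53, [188, 153], [0.593, -0.319])]
scene work [(0.61, [236, 198], [0.588, -0.028])]
scene seam [(0.77, [237, 191], [0.584, -0.029]), (0.36, [335, 300], [0.617, 0.482])]
scene rack [(0.82, [202, 178], [0.63, -0.184])]
scene tin [(0.62, [286, 191], [0.43, 0.078])]
scene jar [(0.48, [237, 192], [0.568, -0.047]), (0.43, [254, 167], [0.445, -0.085])]
scene mug [(0.56, [386, 267], [0.39, 0.522]), (0.16, [292, 255], [0.595, 0.275])]
scene tape [(0.55, [211, 251], [0.794, 0.074])]
scene glue [(0.86, [179, 223], [0.812, -0.09]), (0.43, [383, 266], [0.397, 0.513])]
scene wrench [(0.69, [336, 302], [0.605, 0.486]), (0.53, [237, 192], [0.572, -0.044]), (0.43, [253, 169], [0.45
[... 484 characters left out ...]
 -0.115])]
side lamp [(0.92, [248, 263], [0.576, -0.34]), (0.67, [151, 256], [0.286, -0.356]), (0.54, [206, 253], [0.446, -0.316])]
side dock [(0.76, [247, 263], [0.571, -0.329])]
side work [(0.97, [261, 202], [0.572, -0.039]), (0.34, [269, 234], [0.619, -0.197])]
side seam [(0.83, [267, 186], [0.587, -0.007])]
side rack [(0.88, [267, 234], [0.613, -0.197])]
side tin [(0.71, [226, 178], [0.424, 0.079])]
side jar [(0.67, [222, 207], [0.443, -0.089])]
side mug [(0.67, [241, 122], [0.402, 0.509]), (0.25, [308, 155], [0.716, 0.277])]
side tape [(0.77, [328, 191], [0.799, 0.057])]
side glue [(0.67, [329, 221], [0.805, -0.107])]
side wrench []
side hammer [(0.84, [203, 308], [0.483, -0.506])]
1.85
```

Run:
```python
from h import *
P=[];C=[]
for n in["scene1","side1"]:
    p=pickle.load(open(n+".pkl","rb")); W=cloud(p); m=np.isfinite(W[...,0]); 
    P.append(W[m]);C.append(p["img"][m])
    # bench height check
    b=W[m]; s=b[(b[:,0]>.3)&(b[:,0]<.4)&(abs(b[:,1]-.1)<.1)]; print(n,np.median(s[:,2]),s[:,2].std())
P=np.vstack(P);C=np.vstack(C); np.savez("cl.npz",P=P,C=C)
r=1.5e-3; x0,y0=.2,-.45
out=np.zeros((600,560,3),np.uint8);hm=np.full((600,560),-1.)
# rows = x decreasing up, col = -y
i=((P[:,0]-x0)/r).astype(int); j=((P[:,1]-y0)/r).astype(int)
k=(i>=0)&(i<560)&(j>=0)&(j<600)&(P[:,2]<.2)
o=np.argsort(P[k,2]); a,b=j[k][o],i[k][o]
out[a,b]=C[k][o]
out=cv2.dilate(out,np.ones((2,2)))
for g in range(0,560,67): pass
for gx in np.arange(.2,1.0,.1):
    c=int(round((gx-x0)/r)); cv2.line(out,(c,0),(c,599),(0,255,255),1); cv2.putText(out,f"{gx:.1f}",(c,10),0,.35,(0,0,255))
for gy in np.arange(-.4,.45,.1):
    c=int(round((gy-y0)/r)); cv2.line(out,(0,c),(559,c),(0,255,255),1); cv2.putText(out,f"{gy:.1f}",(0,c),0,.35,(0,0,255))
cv2.imwrite("pics/top.png",out)
```

```text
scene1 -0.000548956422493812 0.002834065073214766
side1 -0.001463922535780951 0.002262151077983074
```

View pics/top.png

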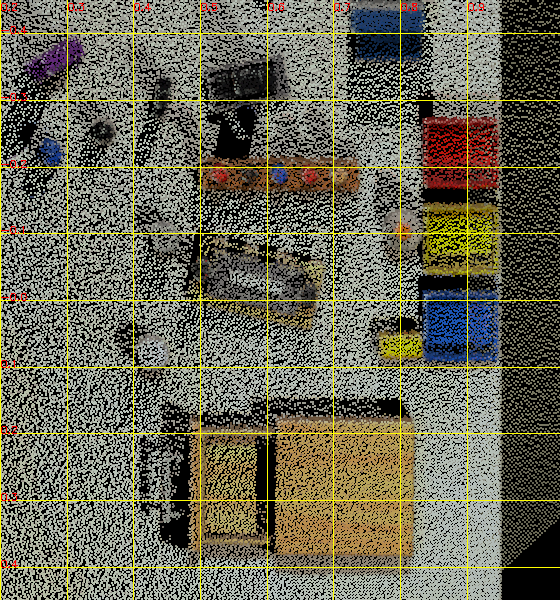

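Run:
```python
from h import *
for n in["scene1","side1"]:
    p=pickle.load(open(n+".pkl","rb")); W=cloud(p).reshape(-1,3); W=W[np.isfinite(W[:,0])]; x,y,z=W.T
    def rect(name,m,q=None):
        Q=W[m]; 
        if len(Q)<5: print(n,name,len(Q)); return
        r=cv2.minAreaRect((Q[:,:2]*1000).astype(np.float32)); 
        lo,hi=np.percentile(Q,[1,99],axis=0)
        print(n,name,len(Q),"c",np.round(r[0],1),"sz",np.round(r[1],1),"a",round(r[2],1),"pct",lo.round(4),hi.round(4),"med",np.median(Q,0).round(4))
    rect("roof",(z>.098)&(z<.112)&(x>.55)&(x<.85)&(y>.15)&(y<.42))
    rect("front",(z>.086)&(z<.098)&(x>.46)&(x<.53)&(y>.15)&(y<.42))
    rect("handle",(z>.055)&(z<.08)&(x>.40)&(x<.468)&(y>.2)&(y<.36))
    rect("floor",(z>.012)&(z<.030)&(x>.51)&(x<.6)&(y>.21)&(y<.35))
    rect("resin",(z>.01)&(z<.08)&(x>.32)&(x<.39)&(y>-.28)&(y<-.21))
    rect("resinTop",(z>.045)&(z<.08)&(x>.32)&(x<.39)&(y>-.28)&(y<-.21))
    rect("lamphandle",(z>.125)&(z<.16)&(x>.5)&(x<.65)&(y>-.4)&(y<-.27))
    rect("lampside",(z>.06)&(z<.16)&(x>.5)&(x<.65)&(y>-.4)&(y<-.25))
    rect("lamphead",(z>.034)&(z<.048)&(x>.5)&(x<.65)&(y>-.4)&(y<-.27))
    rect("dock",(z>.006)&(z<.028)&(x>.48)&(x<.65)&(y>-.4)&(y<-.27))
    rect("rack",(z>.01)&(z<.20)&(x>.48)&(x<.77)&(y>-.235)&(y<-.15))
    rect("rackhi",(z>.07)&(z<.20)&(x>.48)&(x<.77)&(y>-.235)&(y<-.13))
    rect("board",(z>.004)&(z<.025)&(x>.48)&(x<.72)&(y>-.13)&(y<.06))
    rect("clamps",(z>.060)&(z<.09)&(x>.48)&(x<.72)&(y>-.13)&(y<.06))
    for lo,hi in[(.48,.59),(.59,.70)]: rect("clamp",(z>.060)&(z<.09)&(x>lo)&(x<hi)&(y>-.13)&(y<.06))
    rect("white",(z>.039)&(z<.055)&(x>.53)&(x<.65)&(y>-.08)&(y<.03))
```

```text
scene1 roof 4044 c [715.8 281.3] sz [206.9 201.2] a 0.6 pct [0.6156 0.1834 0.0992] [0.8177 0.3803 0.11  ] med [0.721  0.2863 0.1046]
scene1 front 266 c [501.8 279.6] sz [ 40.2 191.5] a 1.3 pct [0.4833 0.1855 0.0862] [0.5069 0.3745 0.0961] med [0.4929 0.2845 0.0915]
scene1 handle 111 c [454.8 279.7] sz [106.6  25. ] a 89.9 pct [0.4434 0.2285 0.0629] [0.4671 0.3315 0.0756] med [0.4516 0.2799 0.0703]
scene1 floor 786 c [547.  279.3] sz [138.5  73.7] a 90.0 pct [0.5105 0.2118 0.0158] [0.5825 0.3471 0.0273] med [0.5473 0.2815 0.0217]
scene1 resin 89 c [ 357.3 -250.1] sz [32.7 33.7] a 47.9 pct [ 0.34   -0.2653  0.0119] [ 0.3728 -0.2339  0.0608] med [ 0.3614 -0.2454  0.0416]
scene1 resinTop 33 c [ 359.  -250.4] sz [23.  30.3] a 39.4 pct [ 0.3432 -0.2644  0.0453] [ 0.3681 -0.2366  0.0623] med [ 0.3562 -0.25    0.048 ]
scene1 lamphandle 87 c [ 572.  -328.3] sz [40.9 33.5] a 1.7 pct [ 0.552  -0.3447  0.1261] [ 0.5918 -0.3119  0.1455] med [ 0.574  -0.3221  0.1381]
scene1 lampside 215 c [ 571.5 -327.6] sz [35.1 41.3] a 81.1 pct [ 0.5523 -0.3443  0.0619] [ 0.5926 -0.3092  0.1443] med [ 0.5749 -0.
[... 2958 characters left out ...]
0.1083]
side1 board 288 c [607.2 -46.9] sz [226.5 151.3] a 15.4 pct [ 0.4841 -0.0931  0.0046] [0.7048 0.0134 0.0241] med [ 0.623  -0.059   0.0161]
side1 clamps 112 c [582.1 -29.7] sz [194.7  31.6] a 12.8 pct [ 0.4872 -0.0626  0.0606] [0.6761 0.0024 0.0779] med [ 0.5814 -0.0307  0.0725]
side1 clamp 56 c [500.1 -48.8] sz [28.6 26.6] a 70.0 pct [ 0.4869 -0.0628  0.0612] [ 0.5142 -0.0339  0.0771] med [ 0.5013 -0.0522  0.0729]
side1 clamp 56 c [661.2 -12. ] sz [31.1 27.2] a 70.4 pct [ 0.6489 -0.0263  0.0607] [0.6762 0.0035 0.078 ] med [ 0.6628 -0.0148  0.0724]
side1 white 152 c [589.2 -33.5] sz [129.2  72.8] a 11.7 pct [ 0.5363 -0.068   0.0391] [0.6479 0.0054 0.054 ] med [ 0.5893 -0.0278  0.0414]
```

Candidates for the resin: black banded bottle (scene 380,200; side 285,362) and blue bottle (scene 410,190; side 252,347). Only the black one fits. Candidates for the lamp: purple (scene 372,155), small black (341,200) and black in the dock (295,220). The dock one is the larger black one. I'll check this in a close crop.

Run:
```python
from h import *
p=pickle.load(open("side1.pkl","rb")); save(p,"cropside",(130,205,280,290))
for nm in ["scene1","side1"]:
    p=pickle.load(open(nm+".pkl","rb"));W=cloud(p).reshape(-1,3);W=W[np.isfinite(W[:,0])];x,y,z=W.T
    m=(z>.015)&(x>.41)&(x<.48)&(y>-.36)&(y<-.26)&(z<.2); print(np.percentile(W[m],[1,50,99],axis=0).round(3))
```

```text
[[ 0.43  -0.333  0.016]
 [ 0.449 -0.296  0.052]
 [ 0.458 -0.277  0.091]]
[[ 0.431 -0.333  0.015]
 [ 0.444 -0.317  0.053]
 [ 0.454 -0.285  0.089]]
```

View pics/cropside.png

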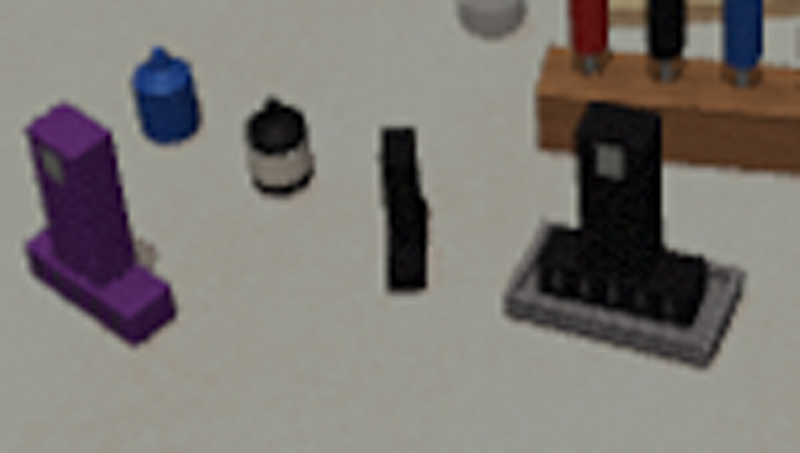

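{"method": "drive_tool", "body": {"targets": [[0,0,-7,34.5,-44.7,5,-1],[0,0,-7,34.5,-44.7,5,-1],[0,0,0,34.5,-44.7,5,-1],[0,0,0,34.5,-44.7,5,-1],[0,0,0,34.5,-44.7,5,-1],[0,0,0,34.5,-44.7,5,-1],[0,0,0,34.5,-44.7,5,-1],[0,0,0,34.5,-44.7,5,-1]]}}

```text
t: 2.85
tool_pos: [0.4211, 0.249, 0.2459]
ee_rot: [0.0, 0.236, 0.972, 0.0]
force: [1.1, 1.0, -0.6]
opening: 0.0941
```

The crop shows the black banded bottle (280,155), clearly apart from the blue one (165,100). The larger black lamp stands in the dock (620,230). The small black lamp (405,215) is not the one.

{"method": "drive_tool", "body": {"targets": [[0,0,0,-3,-50.3,-4.6,-1],[0,0,0,-3,-50.3,-4.6,-1],[0,0,0,-3,-50.3,-4.6,-1],[0,0,0,-3,-50.3,-4.6,-1],[0,0,0,-6,-50.3,-4.6,-1],[0,0,0,-6,-50.3,-4.6,-1],[0,0,0,-10,-50.3,-4.6,-1],[0,0,0,-10,-50.3,-4.6,-1],[0,0,0,-10,-50.3,-4.6,-1],[0,0,0,-10,-50.3,-4.6,-1],[0,0,0,0,0,0,-1]]}}

```text
t: 4.22
tool_pos: [0.355, -0.2554, 0.1994]
ee_rot: [-0.0, 0.239, 0.971, -0.001]
force: [-0.9, 1.0, -0.6]
opening: 0.0938
```

```bash
cat > wl.py <<'E'
from h import *
import sys
name=sys.argv[1]
p=robot.capture("wrist"); pickle.dump(p,open(name+".pkl","wb")); save(p,name)
s=robot.observe(); print(s["t"],s["tool_pos"].round(4),s["ee_rot"].round(4),s["force"].round(1),s["opening"].round(4), s["q"].round(2))
print("tcp px*1.5625", (proj(p,s["tool_pos"])*1.5625).round())
E
python3 wl.py w1
python3 - <<'E'
from h import *
p=pickle.load(open("w1.pkl","rb"))
W=cloud(p);m=(W[...,2]>.012)&(W[...,2]<.07)&(abs(W[...,0]-.357)<.035)&(abs(W[...,1]+.254)<.035)
Q=W[m];print(len(Q),np.percentile(Q,[1,50,99],axis=0).round(4))
for a,b in[(.012,.03),(.03,.045),(.045,.053),(.053,.07)]:
    q=Q[(Q[:,2]>a)&(Q[:,2]<b)]
    if len(q)>4:(c,r)=cv2.minEnclosingCircle((q[:,:2]*1000).astype(np.float32));print(a,len(q),c,r,q.mean(0))
E
```

```text
818 [[ 0.3329 -0.2691  0.0157]
 [ 0.3475 -0.2507  0.0449]
 [ 0.367  -0.2349  0.0623]]
0.012 55 (344.27911376953125, -249.77703857421875) 16.834083557128906 [ 0.33724584 -0.24561943  0.02116865]
0.03 360 (350.7207946777344, -252.41627502441406) 18.186220169067383 [ 0.34773739 -0.2509842   0.041819  ]
0.045 309 (350.70599365234375, -251.94357299804688) 14.990609169006348 [ 0.35003927 -0.25209817  0.04717122]
0.053 94 (350.89019775390625, -252.1829376220703) 6.210135459899902 [ 0.35018289 -0.25203492  0.05886667]Traceback (most recent call last):
  File "wl.py", line 5, in <module>
    s=robot.observe(); print(s["t"],s["tool_pos"].round(4),s["ee_rot"].round(4),s["force"].round(1),s["opening"].round(4), s["q"].round(2))
                                                                                                    ^^^^^^^^^^^^^^^^^^
AttributeError: 'float' object has no attribute 'round'
```

View pics/w1.png

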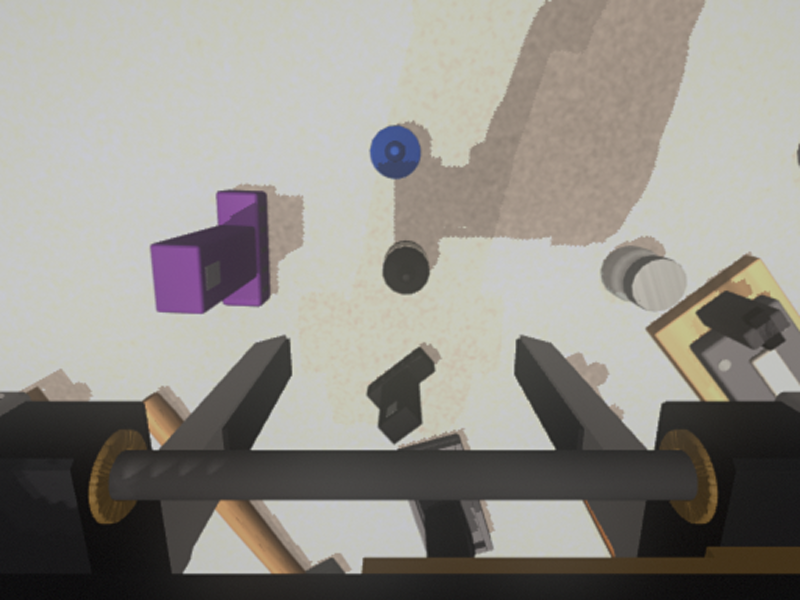

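Wrist picture: the black bottle's top is at (406,268), the blue one at (395,151), and the purple lamp at (205,260) lies in the jaw direction. I'll check the purple lamp's clearance to the gripper body.

```bash
sed -i 's/s\["opening"\].round(4)/round(s["opening"],4)/' wl.py
python3 - <<'E'
from h import *
d=np.load("cl.npz");P=d["P"];a=np.radians(62.5);u=np.array([np.cos(a),np.sin(a)]);v=np.array([-u[1],u[0]])
p=pickle.load(open("w1.pkl","rb"));W=cloud(p).reshape(-1,3);W=W[np.isfinite(W[:,0])]
for N,Q in(("cl",P),("w",W)):
    r=Q[:,:2]-[.352,-.2525];s=r@u;t=r@v
    m=(s<-.03)&(s>-.25)&(abs(t)<.05)&(Q[:,2]>.02)&(Q[:,2]<.17);print(N,m.sum(),np.percentile(s[m],[95,99,100]).round(3) if m.sum() else '', Q[m][:,2].max() if m.sum() else '')
    m&=(Q[:,2]>.08);print(N,m.sum(),np.percentile(s[m],[95,99,100]).round(3) if m.sum() else '')
E
```

```text
cl 910 [-0.114 -0.111 -0.106] 0.13309909897195432
cl 420 [-0.114 -0.112 -0.11 ]
w 3920 [-0.115 -0.113 -0.112] 0.1305478031254751
w 2394 [-0.115 -0.115 -0.114]
```

{"method": "drive_tool", "body": {"targets": [[0,0,0,-3,3,-35,-1],[0,0,0,0,0,-40,-0.6],[0,0,0,0,0,-40,-0.4],[0,0,0,0,0,-35,-0.4],[0,0,0,0,0,-25,-0.4],[0,0,0,0,0,-14,-0.4],[0,0,0,0,0,0,-0.4]]}}

```text
t: 5.15
tool_pos: [0.3532, -0.249, 0.0103]
ee_rot: [-0.0, 0.236, 0.972, 0.0]
force: [-0.4, 0.2, 0.4]
opening: 0.0658
```

```bash
python3 wl.py w2
```

```text
5.2 [ 0.3535 -0.2493  0.0109] [1.000e-04 2.362e-01 9.717e-01 1.000e-04] [ 0.6 -0.1  0.7] 0.0653 [ 0.    0.48  0.64  2.23 -0.53  0.58  2.14]
tcp px*1.5625 [404. 360.]
```

View pics/w2.png

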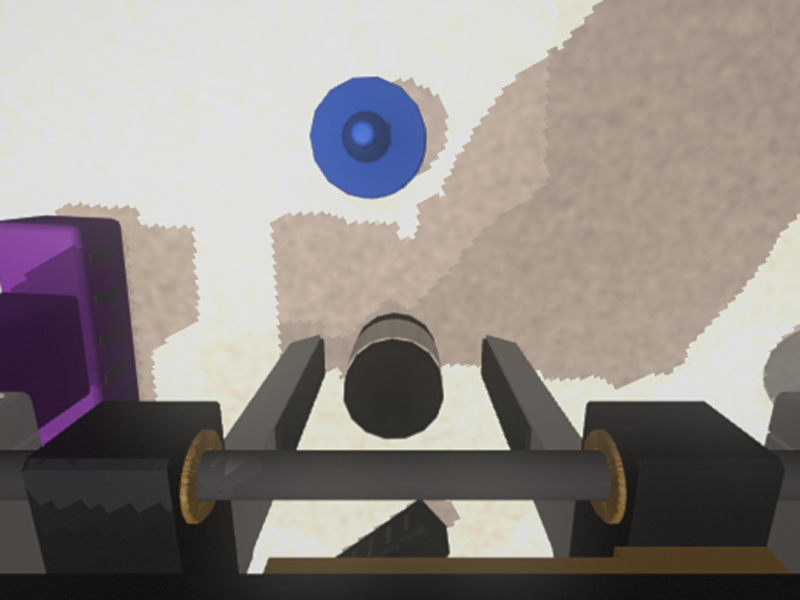

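Wrist picture: the black bottle, top at (393,385), stands between the fingers (305 to 500), about 3 mm left of centre. I'll nudge over and close.

{"method": "drive_tool", "body": {"targets": [[0,0,0,-1.5,-3,0,-0.4],[0,0,0,0,0,0,0.2],[0,0,0,0,0,0,1],[0,0,0,0,0,0,1],[0,0,0,0,0,0,1],[0,0,0,0,0,0,1]]}}

```text
t: 5.95
tool_pos: [0.3518, -0.2525, 0.0105]
ee_rot: [0.0, 0.236, 0.972, 0.0]
force: [-0.8, 1.2, 5.0]
opening: 0.0351
```

{"method": "drive_tool", "body": {"targets": [[0,0,0,0,0,20,1],[0,0,0,0,0,45,1],[0,0,0,0,0,55,1],[0,0,5,10,30,50,1],[0,0,5,14,50,20,1],[0,0,5,14,50,0,1],[0,0,5,14,50,0,1],[0,0,5,16,50,0,1],[0,0,2.5,20,50,0,1],[0,0,0,20,50,0,1],[0,0,0,20,50,0,1],[0,0,0,20,50,0,1]]}}

```text
t: 7.45
tool_pos: [0.5, 0.1792, 0.2002]
ee_rot: [-0.0, -0.001, 1.0, -0.0]
force: [0.4, 0.2, -0.8]
opening: 0.0349
```

{"method": "drive_tool", "body": {"targets": [[0,0,0,22,44,0,1],[0,0,0,22,44,0,1],[0,0,0,6,11,0,1],[0,0,0,0,0,0,1]]}}

```text
t: 7.95
tool_pos: [0.5496, 0.2763, 0.1998]
ee_rot: [-0.0, -0.002, 1.0, -0.001]
force: [-0.5, -0.4, -0.7]
opening: 0.0354
```

```bash
python3 wl.py w3
python3 - <<'E'
from h import *
p=robot.capture("scene"); pickle.dump(p,open("s3.pkl","wb")); save(p,"s3",(200,150,400,340))
p=pickle.load(open("w3.pkl","rb"));W=cloud(p).reshape(-1,3);W=W[np.isfinite(W[:,0])];x,y,z=W.T
def st(n,m):
    Q=W[m]; print(n,len(Q), np.percentile(Q,[1,50,99],axis=0).round(4).tolist() if len(Q) else '')
st("roof",(z>.1)&(z<.11)&(x>.57)&(y>.1)); st("front",(z>.086)&(z<.098)&(x<.54)&(x>.47)&(y>.15)&(y<.4)); st("handle",(z>.055)&(z<.08)&(x>.4)&(x<.467)&(y>.18)&(y<.38)); st("floor",(z>.012)&(z<.03)&(x>.5)&(x<.61)&(y>.19)&(y<.37))
st("roofedgeL",(z>.1)&(z<.11)&(x>.57)&(y>.2)&(y<.22))
E
```

```text
8.0 [0.5495 0.2754 0.2002] [-2.e-04 -1.e-03  1.e+00 -5.e-04] [ 0.3 -0.9 -1.1] 0.0354 [-0.88  0.44  0.49  1.66 -0.23  1.1   1.25]
tcp px*1.5625 [400. 359.]
roof 5265 [[0.6107, 0.1886, 0.1017], [0.7091, 0.2784, 0.1048], [0.7432, 0.3753, 0.1063]]
front 3195 [[0.4809, 0.1861, 0.09], [0.4886, 0.2803, 0.0926], [0.4963, 0.3744, 0.0943]]
handle 1476 [[0.4408, 0.2273, 0.0679], [0.4478, 0.2813, 0.0716], [0.4662, 0.3321, 0.074]]
floor 9263 [[0.5087, 0.2022, 0.0203], [0.5517, 0.2829, 0.0221], [0.6064, 0.3599, 0.0269]]
roofedgeL 124 [[0.6117, 0.2002, 0.1009], [0.6157, 0.2081, 0.1045], [0.7435, 0.22, 0.1061]]
```

View pics/w3.png

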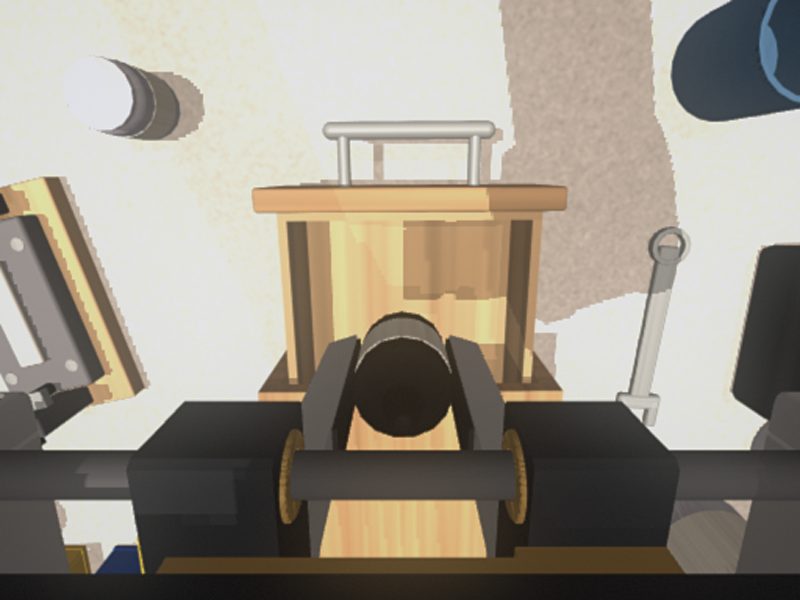

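View pics/s3.png

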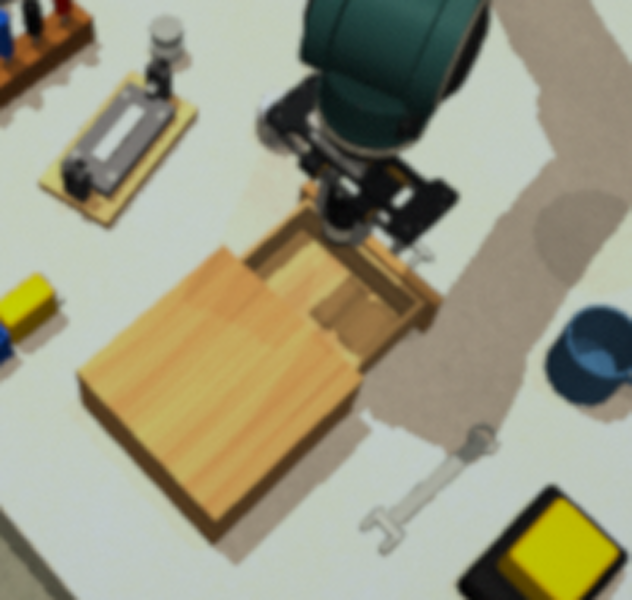

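Wrist picture: the bottle is held upright (402,385), with the drawer cavity below it (290–535, 215–385). The handle bar is at (410,130). The arm-side view agrees, so I'll lower it into the drawer.

{"method": "drive_tool", "body": {"targets": [[0,0,0,1.5,4.5,-40,1],[0,0,0,0,0,-45,1],[0,0,0,0,0,-40,1],[0,0,0,0,0,-25,1],[0,0,0,0,0,-11,1],[0,0,0,0,0,-4.5,1],[0,0,0,0,0,0,1]]}}

```text
t: 8.93
tool_pos: [0.5515, 0.281, 0.0357]
ee_rot: [0.0, -0.001, 1.0, 0.0]
force: [-0.2, 0.3, -0.8]
opening: 0.0354
```

{"method": "drive_tool", "body": {"targets": [[0,0,0,0,0,-2,1],[0,0,0,0,0,0,1]]}}

```text
t: 9.18
tool_pos: [0.5513, 0.2811, 0.0333]
ee_rot: [0.0, -0.001, 1.0, 0.0]
force: [-0.4, 0.9, -0.5]
opening: 0.0352
```

{"method": "drive_tool", "body": {"targets": [[0,0,0,0,0,0,0.1],[0,0,0,0,0,0,-0.2],[0,0,0,0,0,0,-0.3],[0,0,0,0,0,10,-0.4],[0,0,0,0,0,30,-0.4],[0,0,0,0,0,50,-0.4],[0,0,0,0,0,55,-0.4],[0,0,0,-40,0,30,-0.4],[0,0,0,0,0,0,-0.4]]}}

```text
t: 10.3
tool_pos: [0.5104, 0.282, 0.211]
ee_rot: [0.001, -0.002, 1.0, 0.002]
force: [0.1, -0.2, 0.4]
opening: 0.0656
```

```bash
python3 wl.py w4;python3 - <<'E'
from h import *
p=pickle.load(open("w4.pkl","rb"));W=cloud(p).reshape(-1,3);W=W[np.isfinite(W[:,0])];x,y,z=W.T
Q=W[(z>.06)&(z<.09)&(abs(x-.55)<.03)&(abs(y-.28)<.03)];print(len(Q),np.percentile(Q,[1,50,99],axis=0).round(4).tolist())
E
```

```text
10.35 [0.511  0.2816 0.2095] [ 8.0e-04 -1.9e-03  1.0e+00  1.0e-03] [0.3 0.1 0.5] 0.0658 [-0.95  0.37  0.5   1.73 -0.2   1.09  1.19]
tcp px*1.5625 [401. 359.]
694 [[0.5332, 0.2645, 0.0611], [0.5467, 0.2809, 0.0672], [0.567, 0.2974, 0.0841]]
```

View pics/w4.png

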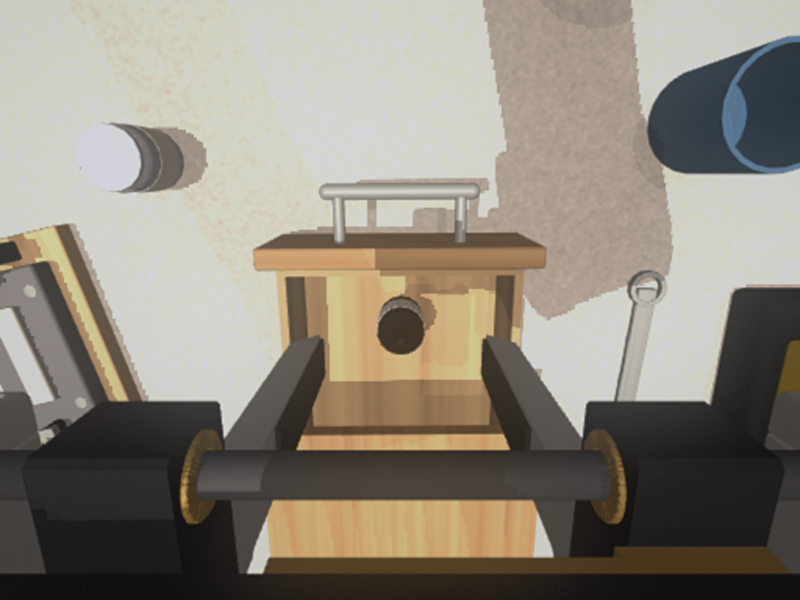

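The bottle stands upright in the drawer, with its top at (400,325) and nozzle height 0.084 m, which matches 0.022 + 0.062. Next I'll close the fingers and go in front of the handle, whose bar is at (400,190).

{"method": "drive_tool", "body": {"targets": [[0,0,0,-55,0,0,1],[0,0,0,-55,0,0,1],[0,0,0,0,0,-45,1],[0,0,0,0,0,-50,1],[0,0,0,0,0,-45,1],[0,0,0,0,0,-20,1],[0,0,0,0,0,0,1],[0,0,0,10,0,0,1],[0,0,0,8,0,0,1],[0,0,0,6,0,0,1],[0,0,0,0,0,0,1]]}}

```text
t: 11.72
tool_pos: [0.4258, 0.281, 0.0482]
ee_rot: [0.0, -0.001, 1.0, 0.0]
force: [-0.0, 0.5, -0.0]
opening: 0.0001
```

{"method": "drive_tool", "body": {"targets": [[0,0,0,5,0,0,1],[0,0,0,6,0,0,1],[0,0,0,8,0,0,1],[0,0,0,10,0,0,1],[0,0,0,10,0,0,1],[0,0,0,10,0,0,1],[0,0,0,10,0,0,1],[0,0,0,10,0,0,1],[0,0,0,10,0,0,1]]}}

```text
t: 12.85
tool_pos: [0.5049, 0.281, 0.0479]
ee_rot: [0.0, -0.001, 1.0, -0.0]
force: [-1.0, 0.5, 0.3]
opening: 0.0006
```

{"method": "drive_tool", "body": {"targets": [[0,0,0,10,0,0,1],[0,0,0,10,0,0,1],[0,0,0,8,0,0,1],[0,0,0,6,0,0,1],[0,0,0,4,0,0,1],[0,0,0,0,0,0,1]]}}

```text
t: 13.6
tool_pos: [0.5425, 0.2808, 0.0479]
ee_rot: [0.0, -0.001, 1.0, -0.0]
force: [0.4, 0.3, -0.4]
opening: 0.0004
```

Run:
```python
from h import *
p=robot.capture("scene"); pickle.dump(p,open("s5.pkl","wb")); save(p,"s5",(200,150,400,340))
p=robot.capture("side"); pickle.dump(p,open("d5.pkl","wb")); save(p,"d5",(200,90,360,200))
```

```text
(no output)
```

View pics/s5.png

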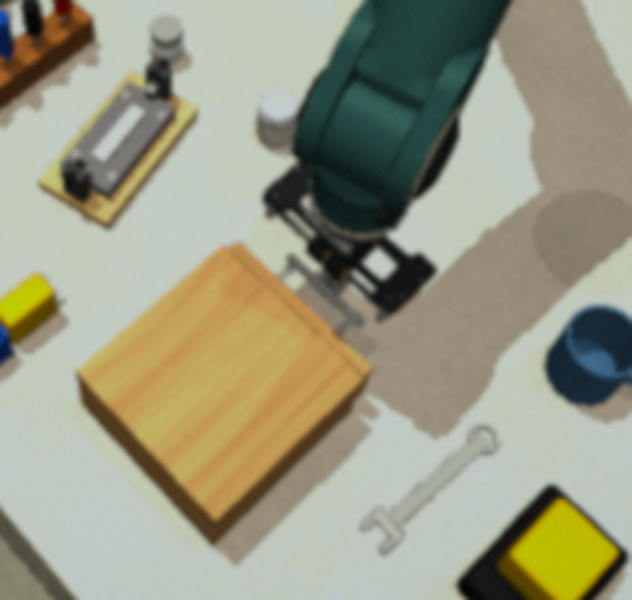

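View pics/d5.png

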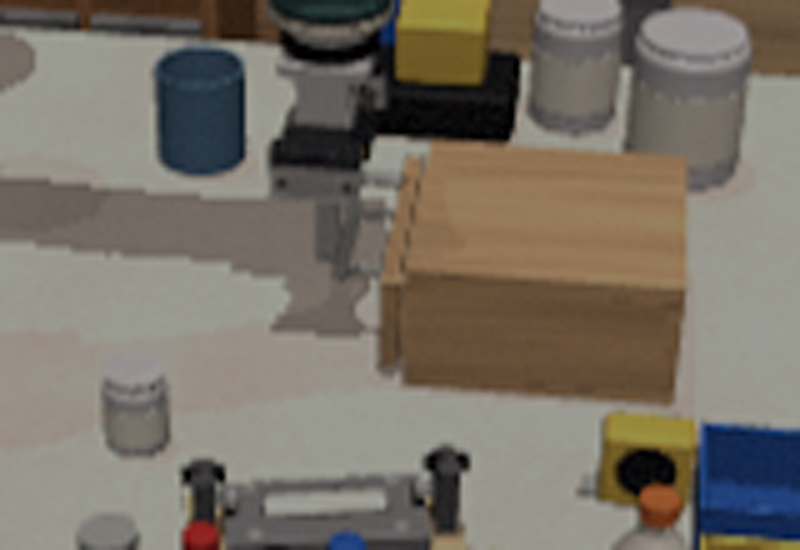

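Both views show the drawer nearly shut, with the panel a few mm from the cabinet edge (side view 385–410). I'll push on in small steps until the force rises.

{"method": "drive_tool", "body": {"targets": [[0,0,0,3,0,0,1],[0,0,0,3,0,0,1],[0,0,0,2,0,0,1],[0,0,0,0,0,0,1]]}}

```text
t: 14.2
tool_pos: [0.5484, 0.2811, 0.0477]
ee_rot: [-0.002, -0.002, 1.0, -0.0]
force: [-14.0, -1.3, 10.7]
opening: 0.0002
```

{"method": "drive_tool", "body": {"targets": [[0,0,0,1.5,0,0,1],[0,0,0,0,0,0,1]]}}

```text
t: 14.45
tool_pos: [0.5485, 0.2811, 0.0476]
ee_rot: [-0.003, -0.002, 1.0, -0.0]
force: [-24.1, -3.5, 18.7]
opening: 0.0003
```

It has reached the hard stop: the force rises with no travel. I'll back off and check.

{"method": "drive_tool", "body": {"targets": [[0,0,0,-10,0,0,1],[0,0,0,-40,0,0,1],[0,0,0,-40,0,20,1],[0,0,0,0,-20,55,1],[0,0,0,0,-30,50,1],[0,0,0,0,-50,30,1],[0,0,0,0,-55,0,1]]}}

```text
t: 15.32
tool_pos: [0.4627, 0.1252, 0.2051]
ee_rot: [0.002, -0.002, 1.0, 0.001]
force: [1.2, 0.5, 0.5]
opening: 0.0002
```

Run:
```python
from h import *
print(robot.observe()["tool_pos"])
for c in["scene","side"]:
    p=robot.capture(c); pickle.dump(p,open(c+"6.pkl","wb"))
    save(p,c+"6",(210,150,390,330) if c=="scene" else (200,90,360,200))
    W=cloud(p).reshape(-1,3);W=W[np.isfinite(W[:,0])];x,y,z=W.T
    def st(n,m):
        Q=W[m]; print(c,n,len(Q), np.percentile(Q,[1,50,99],axis=0).round(4).tolist() if len(Q) else '')
    st("handle",(z>.055)&(z<.08)&(x>.5)&(x<.585)&(y>.22)&(y<.34)); st("panel",(z>.086)&(z<.098)&(x>.57)&(x<.615)&(y>.19)&(y<.37)); st("roof",(z>.101)&(z<.109)&(x>.58)&(y>.19)&(y<.37)&(x<.9))
```

```text
[0.46270151 0.12516413 0.20512133]
scene handle 129 [[0.5582, 0.2283, 0.0624], [0.5664, 0.2842, 0.07], [0.5841, 0.3327, 0.0755]]
scene panel 152 [[0.5981, 0.1923, 0.0873], [0.6039, 0.2845, 0.0918], [0.6097, 0.368, 0.097]]
scene roof 3333 [[0.6158, 0.1921, 0.1012], [0.7212, 0.2846, 0.1047], [0.8174, 0.3686, 0.1087]]
side handle 60 [[0.5575, 0.2222, 0.0621], [0.5645, 0.2705, 0.0685], [0.5832, 0.3256, 0.0746]]
side panel 78 [[0.5966, 0.1971, 0.087], [0.6036, 0.2732, 0.0906], [0.6103, 0.3628, 0.0961]]
side roof 1060 [[0.6141, 0.1919, 0.1011], [0.7149, 0.2726, 0.1035], [0.8141, 0.3672, 0.1081]]
```

View pics/side6.png

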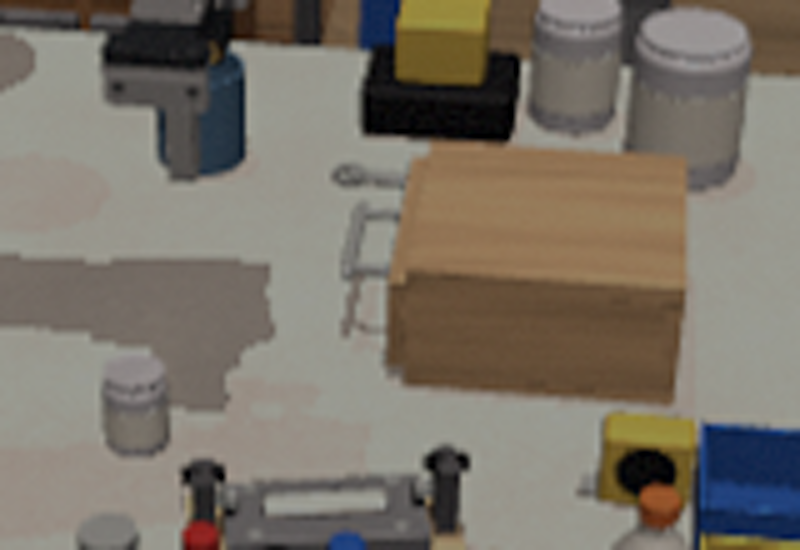

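View pics/scene6.png

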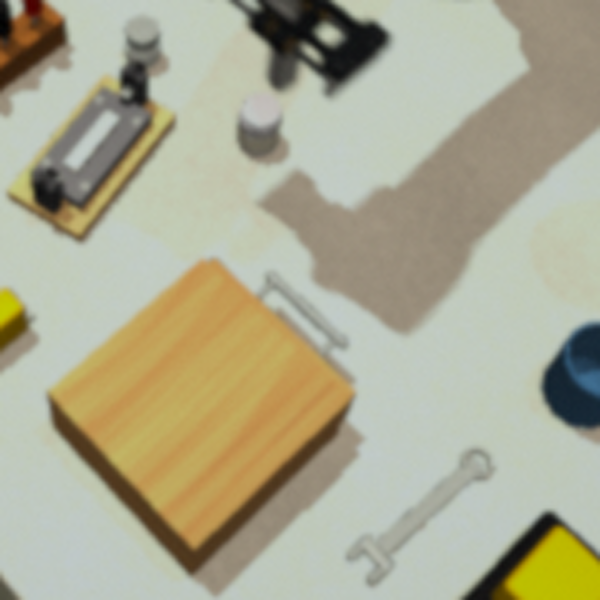

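The drawer is shut: the handle has moved 0.115 m and the panel is flush in both views. Next I'll look at the work from above on the way to the lamp.

{"method": "drive_tool", "body": {"targets": [[0,0,0,40,-39,15,0],[0,0,0,40,-39,15,-1],[0,0,0,40,-39,15,-1],[0,0,0,37,-38,5,-1],[0,0,0,0,0,0,-1],[0,0,0,0,0,0,-1]]}}

```text
t: 16.18
tool_pos: [0.6184, -0.0286, 0.2525]
ee_rot: [-0.0, -0.001, 1.0, -0.0]
force: [0.1, 0.4, 0.8]
opening: 0.0571
```

```bash
python3 wl.py w7
```

```text
16.225 [ 0.6183 -0.028   0.2527] [-2.0e-04 -1.9e-03  1.0e+00  2.0e-04] [-0.1 -0.6  0.4] 0.0608 [-0.49  0.43  0.66  1.59 -0.28  1.22  1.8 ]
tcp px*1.5625 [404. 359.]
```

View pics/w7.png

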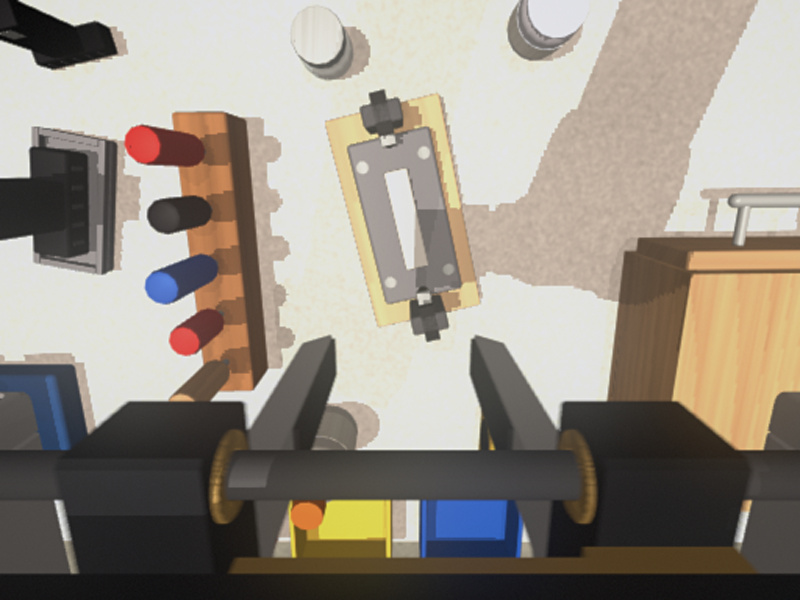

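Wrist picture: the seam bead runs from (398,170) to (430,260), tilted, with clamps at (380,105) and (428,315). The dock with the lamp is at (70,200) and the rack at (210,250). I'll fit the work and seam.

Run:
```python
from h import *
p=pickle.load(open("w7.pkl","rb"));W=cloud(p);I=p["img"].astype(int)
x,y,z=W[...,0],W[...,1],W[...,2]
def rect(n,m,er=0):
    m=m.astype(np.uint8)
    nl,l,s,_=cv2.connectedComponentsWithStats(m); 
    if nl<2: print(n,0);return
    k=1+np.argmax(s[1:,4]); Q=W[l==k]; r=cv2.minAreaRect((Q[:,:2]*1000).astype(np.float32)); print(n,len(Q),np.round(r[0],1),np.round(r[1],1),round(r[2],1),"z",np.median(Q[:,2]).round(4),"mean",Q.mean(0).round(4))
box=(abs(x-.58)<.12)&(abs(y+.03)<.08)
rect("bead_z",box&(z>.0415)&(z<.052)&(abs(x-.583)<.05))
rect("bead_z2",box&(z>.0425)&(z<.052)&(abs(x-.583)<.05))
mx=I.max(-1);mn=I.min(-1)
rect("bead_white",box&(z>.036)&(z<.052)&(mn>120)&(mx-mn<40))
rect("casing",box&(z>.030)&(z<.052))
rect("work",box&(z>.006)&(z<.1))
rect("board",box&(z>.006)&(z<.03))
dk=(abs(x-.57)<.09)&(abs(y+.33)<.06)
rect("dock",dk&(z>.008)&(z<.2)); rect("rim",dk&(z>.013)&(z<.027)); rect("head",dk&(z>.033)&(z<.05))
b=(z>-.01)&(z<.01)&(abs(x-.55)<.1); print("bench",np.median(z[b]))
```

```text
bead_z 963 [579.9 -25.9] [83.8 19.8] 13.3 z 0.044 mean [ 0.5788 -0.0261  0.044 ]
bead_z2 922 [579.9 -25.9] [83.2 19.8] 13.5 z 0.0441 mean [ 0.5787 -0.0262  0.0441]
bead_white 4090 [579.7 -26.1] [139.   68.7] 13.5 z 0.0385 mean [ 0.5692 -0.0337  0.0395]
casing 5396 [579.9 -25.9] [139.8  70.1] 13.4 z 0.0383 mean [ 0.5769 -0.0264  0.0392]
work 10227 [579.9 -26. ] [195.7 100.2] 13.3 z 0.0378 mean [ 0.5745 -0.0266  0.0354]
board 1874 [573.5   1.7] [190.3  43.7] 13.5 z 0.0181 mean [0.5624 0.009  0.0182]
dock 5231 [ 568.3 -324.4] [ 63.5 119.9] 79.2 z 0.0332 mean [ 0.5658 -0.3137  0.0388]
rim 1597 [ 568.3 -324.5] [ 63.4 119.9] 79.2 z 0.0198 mean [ 0.567  -0.3113  0.0192]
head 1308 [ 567.6 -325.6] [33.  89.9] 81.2 z 0.04 mean [ 0.5646 -0.3199  0.0401]
bench 0.0002703676824144275
```

The seam from the wrist camera is at (0.580, −0.026), 83.8 × 19.8 mm, top at 0.044 m, yaw 13.4°. The sizes match what was given. The lamp head is at (0.568, −0.326), yaw −8.8°. I'll go above the lamp with the jaws across its handle.

{"method": "drive_tool", "body": {"targets": [[0,0,-3,-8.4,-50,0,-1],[0,0,-3,-8.4,-50,0,-1],[0,0,-2.8,-8.4,-50,0,-1],[0,0,0,-8.4,-50,0,-1],[0,0,0,-8.4,-50,0,-1],[0,0,0,-8.4,-50,0,-1],[0,0,0,0,0,0,-1]]}}

```text
t: 17.1
tool_pos: [0.5665, -0.3318, 0.2531]
ee_rot: [-0.0, 0.077, 0.997, -0.001]
force: [-0.2, -0.5, -0.1]
opening: 0.0941
```

```bash
python3 wl.py w8
python3 - <<'E'
from h import *
p=pickle.load(open("w8.pkl","rb"));W=cloud(p);x,y,z=W[...,0],W[...,1],W[...,2]
dk=(abs(x-.57)<.08)&(abs(y+.33)<.06)
for n,a,b in[("top",.130,.15),("handle",.06,.15),("head",.033,.05),("rim",.013,.027)]:
    Q=W[dk&(z>a)&(z<b)]; 
    if len(Q)<5: print(n,len(Q));continue
    r=cv2.minAreaRect((Q[:,:2]*1000).astype(np.float32)); print(n,len(Q),np.round(r[0],1),np.round(r[1],1),round(r[2],1),np.median(Q[:,2]).round(4))
E
```

```text
17.15 [ 0.5677 -0.3294  0.253 ] [1.000e-04 7.600e-02 9.971e-01 0.000e+00] [ 1.1  1.  -0.5] 0.0942 [-0.02  0.52  0.73  1.49 -0.36  1.26  2.18]
tcp px*1.5625 [409. 361.]
top 1046 [ 567.4 -326.5] [27.3 39.7] 81.2 0.1399
handle 1279 [ 567.2 -326.5] [27.3 40. ] 81.4 0.1397
head 482 [ 538.4 -322.7] [31.2 31.5] 81.7 0.04
rim 1073 [ 568.2 -324.9] [ 61.9 120. ] 79.2 0.0198
```

View pics/w8.png

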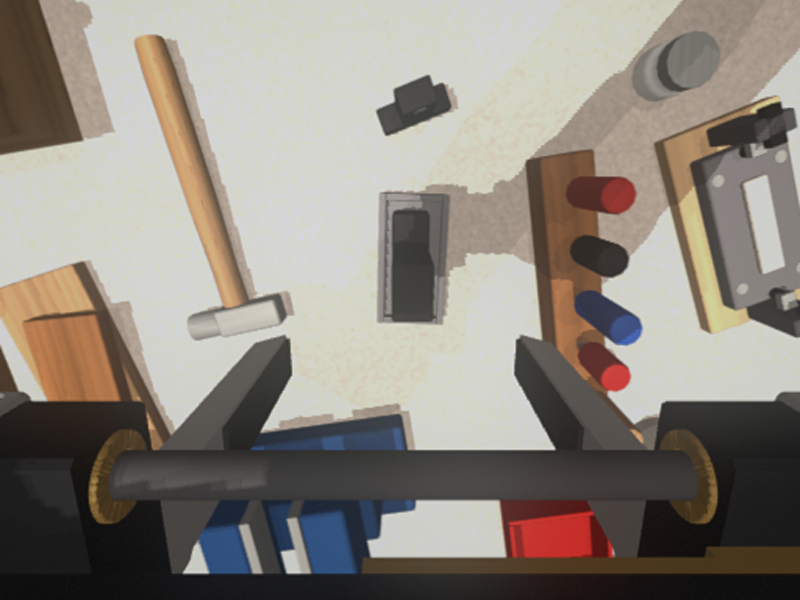

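Wrist picture: the handle top is at (412,265), square to the jaws (fingers at 275 and 530), in the dock (380–448, 193–323). I'll descend and grip.

{"method": "drive_tool", "body": {"targets": [[0,0,0,0,2.5,-40,-1],[0,0,0,0,0,-40,-0.6],[0,0,0,0,0,-40,-0.4],[0,0,0,0,0,-35,-0.4],[0,0,0,0,0,-21,-0.4],[0,0,0,0,0,0,-0.4]]}}

```text
t: 17.9
tool_pos: [0.5683, -0.3251, 0.0762]
ee_rot: [-0.001, 0.075, 0.997, 0.0]
force: [-0.4, 0.3, 1.0]
opening: 0.0656
```

```bash
python3 wl.py w9
```

```text
17.95 [ 0.5687 -0.3259  0.0775] [1.000e-04 7.490e-02 9.972e-01 0.000e+00] [0.3 1.  0.4] 0.0656 [ 0.03  0.69  0.64  1.65 -0.48  0.96  2.26]
tcp px*1.5625 [401. 362.]
```

View pics/w9.png

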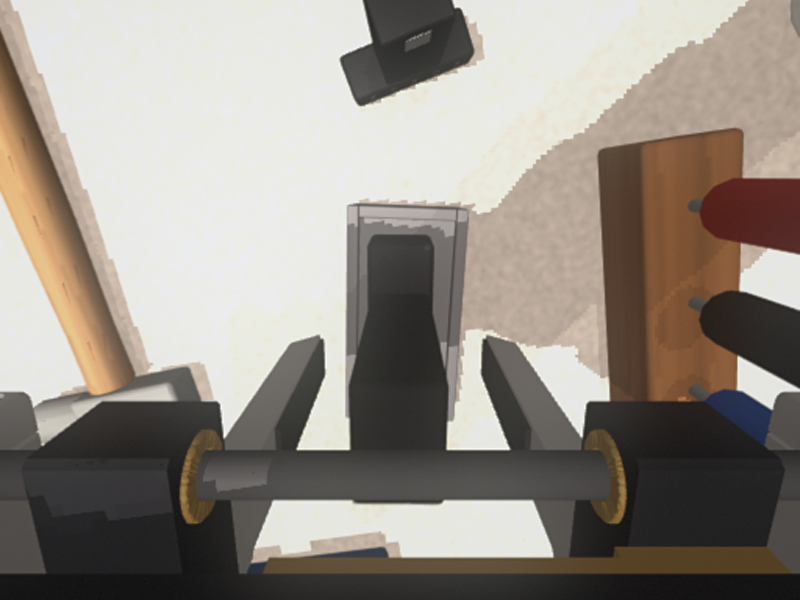

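The handle (350–447) lies centred between the fingers, so I'll close.

{"method": "drive_tool", "body": {"targets": [[0,0,0,0,0,0,0.2],[0,0,0,0,0,0,0.6],[0,0,0,0,0,0,1],[0,0,0,0,0,0,1],[0,0,0,0,0,0,1],[0,0,0,0,0,0,1]]}}

```text
t: 18.7
tool_pos: [0.5684, -0.3265, 0.0771]
ee_rot: [0.0, 0.075, 0.997, -0.0]
force: [-1.6, 0.8, 4.1]
opening: 0.0278
```

{"method": "drive_tool", "body": {"targets": [[0,0,0,0,0,10,1],[0,0,0,0,0,25,1],[0,0,0,0,0,40,1],[0,0,0,0,0,45,1],[0,0,0,0,0,45,1],[0,0,0,0,0,30,1],[0,0,0,0,0,0,1]]}}

```text
t: 19.58
tool_pos: [0.5687, -0.3271, 0.2743]
ee_rot: [0.002, 0.075, 0.997, -0.001]
force: [-0.1, -0.1, -4.1]
opening: 0.0278
```

```bash
cat > lampfit.py <<'E'
from h import *
import sys
tag=sys.argv[1]
s=robot.observe(); T=s["tool_pos"]; print("t",s["t"],"tcp",T.round(4),s["ee_rot"].round(4),s["force"].round(1),round(s["opening"],4))
for c in["scene","side"]:
    p=robot.capture(c); pickle.dump(p,open(f"{c}_{tag}.pkl","wb"))
    W=cloud(p); near=(np.hypot(W[...,0]-T[0],W[...,1]-T[1])<.075)
    zb=T[2]-.0651; I=p["img"].max(-1)
    for n,a,b in[("head",zb-.004,zb+.033),("handle",zb+.036,zb+.075)]:
        Q=W[near&(W[...,2]>a)&(W[...,2]<b)&(I<75)]
        if len(Q)<10: print(c,n,len(Q));continue
        r=cv2.minAreaRect((Q[:,:2]*1000).astype(np.float32)); print(c,n,len(Q),np.round(r[0],1),np.round(r[1],1),round(r[2],1),"zpct",np.percentile(Q[:,2],[1,50,99]).round(4))
    u=proj(p,T).astype(int); x0=max(0,u[0]-75);y0=max(0,u[1]-50); save(p,f"{c}_{tag}",(x0,y0,x0+150,y0+112))
E
python3 lampfit.py a
```

```text
t 19.575 tcp [ 0.5687 -0.3271  0.2743] [ 1.600e-03  7.540e-02  9.972e-01 -6.000e-04] [-0.1 -0.1 -4.1] 0.0278
scene head 195 [ 572.7 -325.1] [34.8 90.2] 80.0 zpct [0.2129 0.2329 0.2416]
scene handle 84 [ 577.8 -317.6] [21.2 44.1] 52.1 zpct [0.2456 0.2618 0.2828]
side head 417 [ 568.8 -331. ] [34.7 89.4] 81.7 zpct [0.2086 0.2297 0.2411]
side handle 175 [ 571.6 -341.3] [43.4 25.1] 18.5 zpct [0.2457 0.2624 0.2839]
```

View pics/side_a.png

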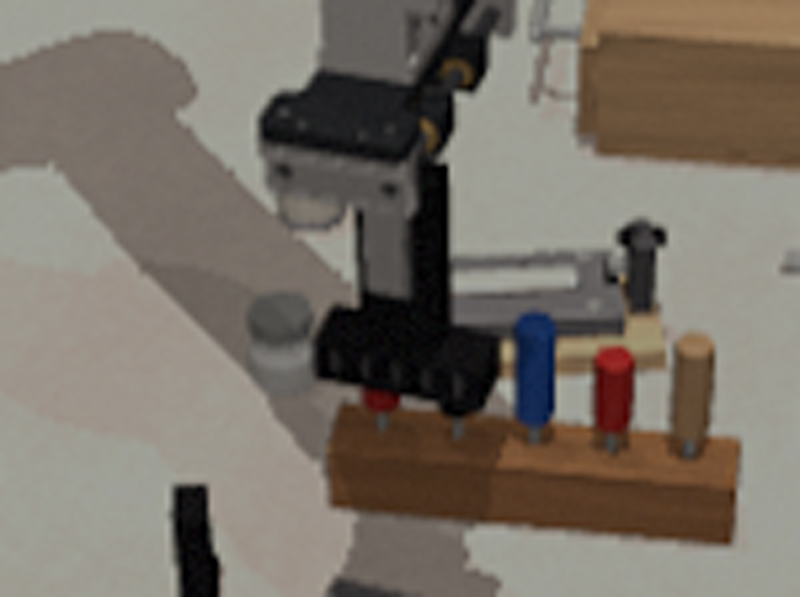

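The lamp is held upright, its head bottom about 0.21 m up, so it clears the 140 mm rack. I'll carry it across and turn it +22.2°.

{"method": "drive_tool", "body": {"targets": [[0,0,2,1,20,0,1],[0,0,2.7,1.5,40,0,1],[0,0,2.7,1.5,40,0,1],[0,0,2.7,1.5,40,0,1],[0,0,2.7,1.5,40,0,1],[0,0,2.7,1.5,40,0,1],[0,0,2.7,1.5,40,0,1],[0,0,2.2,1.5,25,0,1],[0,0,1.8,0.5,15,0,1],[0,0,0,0,0,0,1]]}}

```text
t: 20.92
tool_pos: [0.5802, -0.0262, 0.2717]
ee_rot: [-0.0, -0.119, 0.993, -0.0]
force: [0.2, -1.0, -2.2]
opening: 0.028
```

```bash
python3 lampfit.py b
```

```text
t 20.925 tcp [ 0.5802 -0.0262  0.2717] [-1.000e-04 -1.187e-01  9.929e-01 -1.000e-04] [ 0.2 -1.  -2.2] 0.028
scene head 170 [585.5 -24.8] [84.8 32.3] 12.7 zpct [0.2134 0.2319 0.239 ]
scene handle 82 [589.6 -16.3] [22.7 43.1] 64.8 zpct [0.2432 0.2628 0.2809]
side head 275 [581.2 -30.7] [89.5 36.9] 14.7 zpct [0.2089 0.2287 0.2388]
side handle 128 [585.3 -45.5] [39.1 18.4] 19.4 zpct [0.2433 0.2602 0.281 ]
```

View pics/side_b.png

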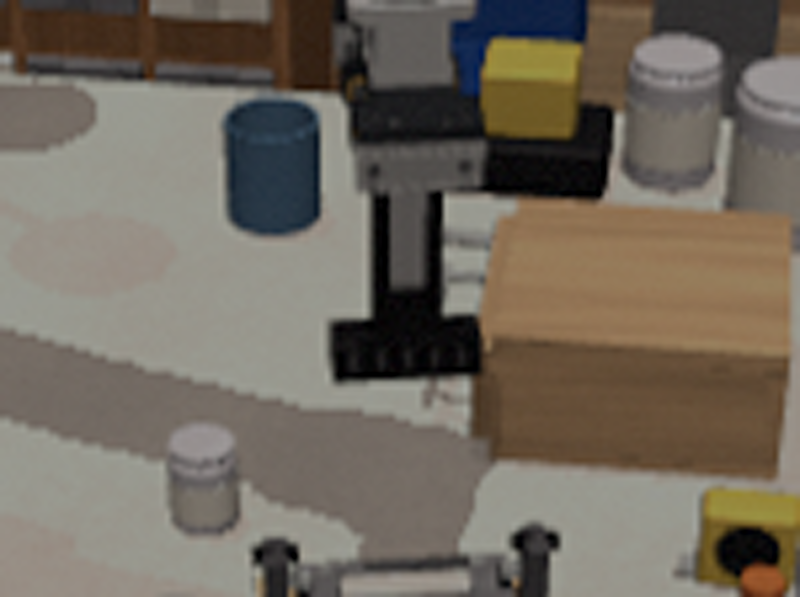

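{"method": "drive_tool", "body": {"targets": [[0,0,0,0.5,-0.5,-20,1],[0,0,0,0,0,-35,1],[0,0,0,0,0,-35,1],[0,0,0,0,0,-30,1],[0,0,0,0,0,-15,1],[0,0,0,0,0,0,1]]}}

```text
t: 21.78
tool_pos: [0.5806, -0.0278, 0.1366]
ee_rot: [-0.0, -0.117, 0.993, -0.0]
force: [-0.0, 0.3, -1.9]
opening: 0.0276
```

```bash
python3 lampfit.py c; python3 wl.py wc
```

```text
t 21.775 tcp [ 0.5806 -0.0278  0.1366] [-5.000e-04 -1.175e-01  9.931e-01 -2.000e-04] [-0.   0.3 -1.9] 0.0276
scene head 151 [583.2 -25.5] [140.   29.4] 12.9 zpct [0.075  0.0964 0.1028]
scene handle 58 [587.4 -16.9] [20.2 42. ] 70.0 zpct [0.1083 0.1252 0.1458]
side head 280 [582.3 -32. ] [146.7  40.9] 12.3 zpct [0.0697 0.0922 0.1037]
side handle 102 [583.2 -45.4] [36.4 19.1] 6.2 zpct [0.1085 0.1251 0.1464]
21.925 [ 0.5815 -0.0273  0.1381] [ 9.000e-04 -1.179e-01  9.930e-01 -1.000e-04] [ 0.3  1.3 -2.5] 0.028 [-0.45  0.47  0.57  1.8  -0.3   0.96  2.06]
tcp px*1.5625 [402. 360.]
```

View pics/side_c.png

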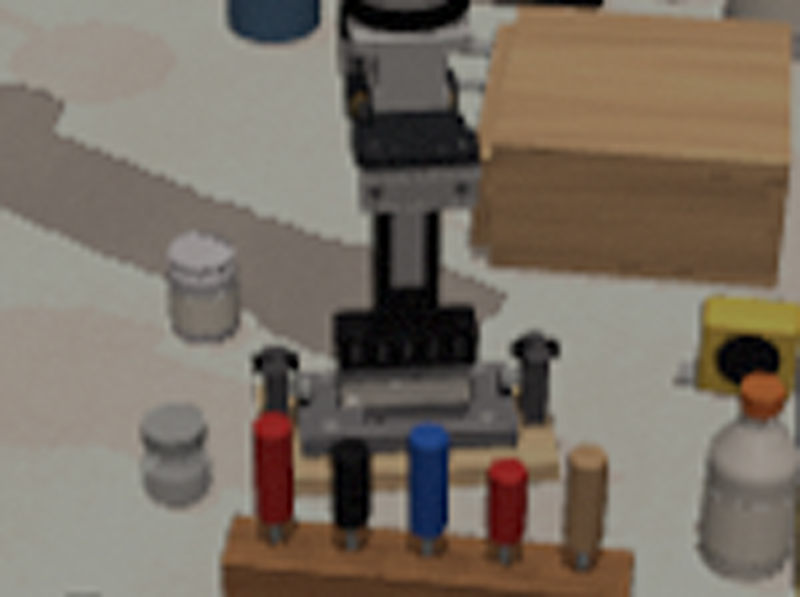

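View pics/wc.png

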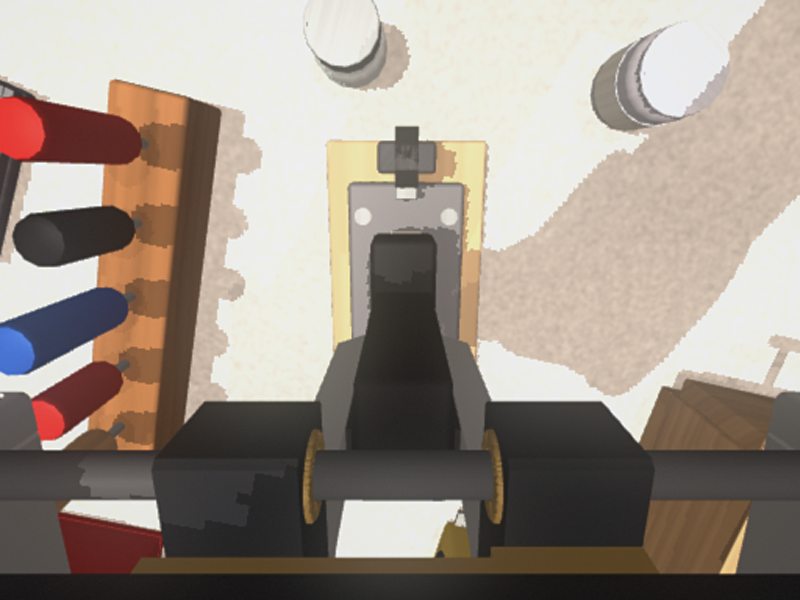

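The lamp hangs over the bead (side view: head 335–477, bead 345–470), parallel to the casing. I'll quantify this in each camera.

```bash
cat > rel.py <<'E'
from h import *
import sys
tag,ztcp=sys.argv[1],float(sys.argv[2]); zb=ztcp-.0651
a=np.radians(13.4);R2=np.array([[np.cos(a),np.sin(a)],[-np.sin(a),np.cos(a)]])
for c,fn in[("scene",f"scene_{tag}"),("side",f"side_{tag}"),("wrist",f"w{tag}")]:
    p=pickle.load(open(fn+".pkl","rb"));W=cloud(p);I=p["img"].max(-1)
    L=np.dstack([(W[...,:2]-[.5805,-.027])@R2.T,W[...,2:]])*1000
    x,y,z=L[...,0],L[...,1],L[...,2]
    near=(abs(x)<110)&(abs(y)<60)
    def pr(n,m):
        Q=L[m]
        if len(Q)<8: print(c,n,len(Q));return
        lo,hi=np.percentile(Q[:,:2],[1,99],axis=0); print(c,n,len(Q),"x",lo[0].round(1),hi[0].round(1),"y",lo[1].round(1),hi[1].round(1),"z",np.percentile(Q[:,2],[1,99]).round(1))
    hd=near&(abs(x)<56)&(z>zb*1000-3)&(z<zb*1000+31)&(I<80)
    pr("head",hd)
    Q=L[hd];
    if len(Q)>20:
        r=cv2.minAreaRect(Q[:,:2].astype(np.float32));print("   rect",np.round(r[0],1),np.round(r[1],1),round(r[2],1))
    pr("casing",near&(abs(x)<80)&(z>33)&(z<42))
    for s in(-1,1):pr("clamp%d"%s,near&(s*x>62)&(z>62)&(z<80))
    pr("board",near&(z>8)&(z<25))
E
python3 rel.py c .1375
```

```text
scene head 151 x -42.4 47.4 y -13.7 15.3 z [ 74.5 102.8]
   rect [1.7 0.9] [29.4 92.5] 89.5
scene casing 311 x -66.6 69.9 y -33.5 34.6 z [33.3 41.6]
scene clamp-1 3
scene clamp1 58 x 69.7 100.5 y -15.2 14.3 z [62.7 76.8]
scene board 420 x -90.6 98.2 y -49.2 50.9 z [ 8.9 24.7]
side head 264 x -44.8 44.2 y -22.7 13.0 z [ 71.3 102.5]
   rect [-0.3 -5.2] [40.9 90.2] 88.9
side casing 412 x -68.3 73.6 y -37.8 31.7 z [33.4 41.7]
side clamp-1 53 x -96.5 -68.9 y -17.5 13.0 z [63.2 77.2]
side clamp1 53 x 69.6 97.8 y -17.8 12.7 z [63.5 78.3]
side board 265 x -92.8 93.0 y -54.9 35.4 z [ 8.1 24.5]
wrist head 1345 x -44.7 -16.2 y -15.9 15.4 z [ 82.3 102.5]
   rect [-27.5  -0.1] [31.9 34.8] 89.5
wrist casing 4066 x -69.4 24.9 y -33.1 35.7 z [35.7 39.9]
wrist clamp-1 1039 x -97.4 -68.6 y -12.8 15.8 z [73.3 77.1]
wrist clamp1 0
wrist board 4372 x -94.5 38.4 y -48.2 50.8 z [16.1 19.9]
```

All three cameras agree on centring within about 1–2 mm and on yaw within about 1°. I'll go down to about 10 mm.

{"method": "drive_tool", "body": {"targets": [[0,0,0,0,0.5,-8,1],[0,0,0,0,0,-6,1],[0,0,0,0,0,-4,1],[0,0,0,0,0,0,1],[0,0,0,0,0,0,1]]}}

```text
t: 22.55
tool_pos: [0.5809, -0.0265, 0.1191]
ee_rot: [0.0, -0.118, 0.993, -0.0]
force: [0.7, 0.8, -3.3]
opening: 0.028
```

```bash
python3 lampfit.py d; python3 wl.py wd; python3 rel.py d .1195
python3 - <<'E'
from h import *
p=pickle.load(open("wd.pkl","rb"));W=cloud(p);I=p["img"].max(-1)
m=(abs(W[...,0]-.548)<.012)&(abs(W[...,1]+.034)<.012)&(W[...,2]>.06)&(W[...,2]<.1)&(I<90)
print("head top z",np.percentile(W[m][:,2],[5,50,95]))
zc=W[...,2];m=(zc>.034)&(zc<.042)&(np.hypot(W[...,0]-.53,W[...,1]+.04)<.05);print("casing z",np.median(zc[m]))
E
```

```text
t 22.55 tcp [ 0.5809 -0.0265  0.1191] [ 1.000e-04 -1.181e-01  9.930e-01 -1.000e-04] [ 0.7  0.8 -3.3] 0.028
scene head 155 [597.  -21.7] [115.5  30.3] 12.8 zpct [0.0561 0.0783 0.0863]
scene handle 61 [587.9 -14.8] [21.  46.5] 63.4 zpct [0.0915 0.1093 0.1288]
side head 267 [582.5 -31.6] [147.3  38. ] 14.6 zpct [0.0546 0.0744 0.0863]
side handle 103 [583.4 -43.5] [37. 17.] 19.7 zpct [0.0907 0.1084 0.1285]
22.7 [ 0.5809 -0.0265  0.1191] [ 1.000e-04 -1.181e-01  9.930e-01 -0.000e+00] [ 0.1 -0.2 -3.4] 0.0281 [-0.44  0.49  0.56  1.82 -0.32  0.92  2.07]
tcp px*1.5625 [401. 359.]
scene head 148 x -38.7 48.1 y -13.7 16.4 z [56. 85.]
   rect [4.2 1.5] [30.3 89.3] 89.4
scene casing 288 x -66.0 71.3 y -33.6 34.9 z [33.2 41.6]
scene clamp-1 0
scene clamp1 59 x 70.3 100.4 y -15.8 15.8 z [63.8 79.6]
scene board 433 x -88.7 97.6 y -49.9 50.7 z [ 8.5 24.2]
side head 252 x -44.7 43.7 y -22.4 12.0 z [54.6 84.3]
   rect [-0.4 -5. ] [89.4 38. ] 1.2
side casing 335 x -69.4 75.6 y -38.0 32.5 z [33.1 41.9]
side clamp-1 54 x -96.5 -68.9 y -19.5 14.3 z [62.5 77.3]
side clamp1 53 x 69.1 97.6 y -18.0 9.1 z [62.4 76.2]
side board 255 x -92.9 93.1 y -55.0 31.6 z [ 8.6 24. ]
wrist head 1384 x -45.0 -16.5 y -14.8 16.5 z [63.6 84.3]
   rect [-27.9   1. ] [31.9 34.7] 89.4
wrist casing 4538 x -69.3 18.3 y -33.2 35.6 z [35.3 39.8]
wrist clamp-1 1245 x -97.9 -68.6 y -12.9 15.7 z [73.1 76.8]
wrist clamp1 0
wrist board 4736 x -94.5 36.5 y -48.2 50.7 z [16.2 19.8]
head top z [0.07924671 0.08210411 0.08367332]
casing z 0.038137143267810106
```

View pics/side_d.png

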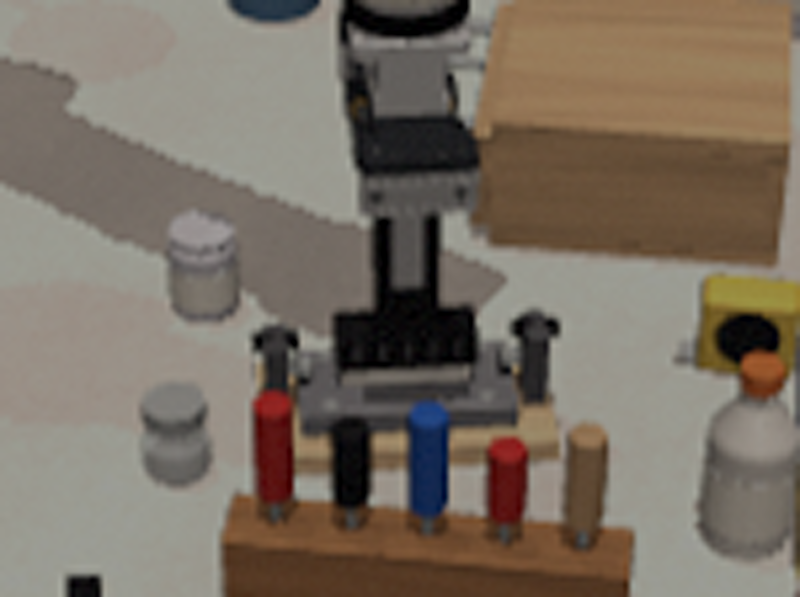

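View pics/wd.png

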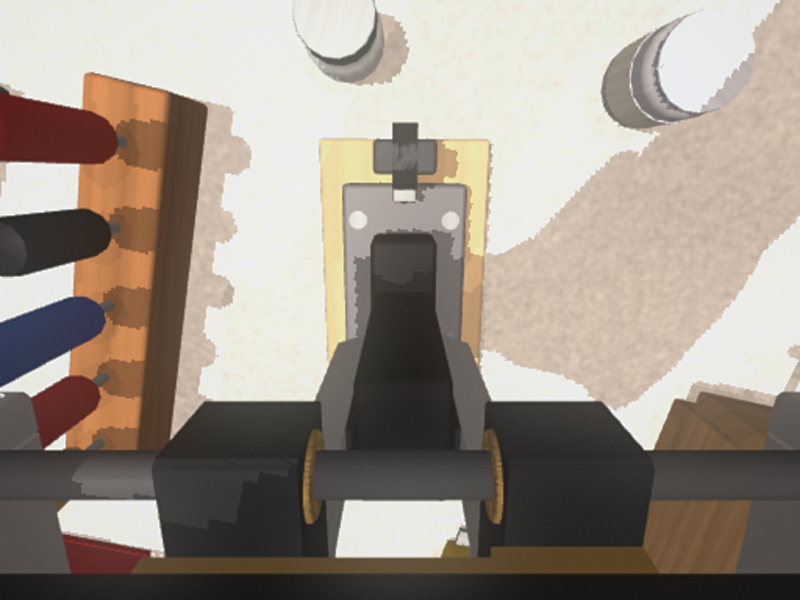

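The window is at 0.054 m, since the head top measures 0.0821 m and the head is 28 mm high. That puts it 10 mm above the bead and centred to about 1 mm, with the drawer still shut. Handing in.

Run:
```python
from workcell import robot
print(robot.close_job()); s=robot.observe(); print(s["t"],s["tool_pos"],s["opening"])
```

```text
the job is handed in; nothing more can be done
None
the job is handed in; nothing more can be done
```

The job is done and handed in at about 22.7 s of the 72 s allowed; the hand-in gave no verdict.

- **Resin bottle:** I stood the black banded bottle upright on the drawer floor; its nozzle top measured 0.084 m, as expected. I then pushed the drawer by its handle to its hard stop. The handle moved 0.115 m, and both fixed cameras showed the front panel flush with the cabinet.
- **Lamp:** Only then did I take the larger black lamp from its dock and carry it over the rack. Its underside was at about 0.21 m, against handles of at most 0.14 m, and no contact showed in the force readings after each move.
- **Final pose:** The lamp is held upright with its window about 10 mm above the bead, because the head top measured 0.082 m. It is centred within about 1–2 mm and lined up within about 1°. The wrist force showed only the lamp's weight.

**Where checks disagreed:** The cameras differed from each other by 2–4 mm in absolute position, so I compared the lamp with the work within each camera. In the last scene view the far end of the head was hidden, which made that camera's lengthwise centre unreliable (about 4 mm off). The side and wrist views agreed. I did not separately measure the other objects at the end, but nothing looked moved in the pictures.

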